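Cap the sample vial and hold its cuvette in the light path

ROBOT

A 6-joint arm with a two-finger parallel gripper is mounted at the origin on the work surface. World frame = base frame: x ahead of the robot, y to its left, z up, the work surface at z = 0. Lengths are in m, angles in rad, forces in N, time in s.
With the tool pointing down it reaches from about 0.15 to 0.775 m from the base axis. Payload 6.1 kg.
Tool frame: the origin (TCP) lies between the finger pads; the fingertips stand 22 mm ahead of it and the grasp point (between the pads) lies 3 mm ahead of it (manip.finger_overhang is the distance from the TCP to the fingertips, in m); z points along the fingers, y is the direction in which the jaws open and shut (so a half turn about z gives the same grasp; the last joint's range is limited). The gripper opens to 85 mm and grips with 20 to 120 N. Pads are 22 mm wide; open, the fingers measure 114 mm over their backs; the gripper's body (76 mm by 85 mm) begins 54 mm behind the grasp point. The pads swing forward as they close: fully open they stand 13 mm farther back than shut.
Start: joints at [-1.174, 0.126, -0.04, 1.405, 0, 1.571], TCP at [0.203, -0.484, 0.253] pointing down, gripper open.
Joint ranges: [-2.72, 2.72], [-0.95, 1.95], [-1.27, 1.35], [-1.78, 2.02], [-1.46, 1.47], [-3.14, 3.14]. Speed limits (rad/s): [2.39, 2.39, 3.01, 3.14, 3.14, 3.14].

INTERFACE

Orientations are given as a rotation vector (axis times angle).
In Python, from rig import telemetry, vision, workorder, manip gives the robot as it stands. The module is installed in compiled form; this text tells all that it offers.
- The arm moves only by the shell command python3 -m inch 'ROWS' [OPENING] [FORCE]. ROWS is JSON, a list of rows, each a list of 6 numbers: the shift along the tool's x, y, z in mm, then the turn, a rotation vector about the tool's x, y, z in degrees. A call has 1 to 5 rows; each row shifts and turns the pose as measured when the row begins, along the tool's axes as they then stand; what a row does not reach is not made up. A row lasts 1/8 s, in which the tool goes at most 62.5 mm and 10.7 degrees, less where a joint would pass 70% of its speed; a pose out of reach is approached as far as the arm can. A call is refused whole if a number of a shift passes 62.5 or a number of a turn 10.7, either way. A call with a gripper value outside its range is refused whole. OPENING is the gripper's target within -1 to 1 (fully open at 1, half-way at 0, shut at -1), set as the call begins (- or left out, the last holds). The fingers move at their own pace and stop on an object; FORCE is the grip in N (left out, the last holds). Time passes only in rows, so rows that do not move let the fingers close. It gives the time, the measured TCP pose, the force and the opening at its end, in the units of the state.
- telemetry.sense(): the state, without advancing time (a new reading comes with each control period).
- vision.read_camera(name): name is "scene" or "top"; returns the picture (384x512x3 uint8, blue, green, red); there is no depth.
- vision.camera_params(name): a dict with "fx", "fy", "cx", "cy" (pixels), "world_from_camera" (4x4, takes a point from camera to world coordinates). Camera axes: x right, y up, looking along -z (the intrinsics and any distortion apply to the point x, -y, -z); pixel columns grow to the right and rows downward; lengths in m; the calibration is good to about 2 mm. A picture is of the moment at which its call begins. camera_params takes no time and is no camera call.
- workorder.close_job(): hands the job in, once; it reports no verdict.
The state is a dict: "time": time; "joints": joint angles; "dq": joint speeds; "tau": joint torques, N m; "eef_pos": TCP position; "orientation": TCP orientation; "contact_force": force on the tool from outside, world axes, zero at the start; "wrist_torque": the same for the moment, N m; "opening": opening from 0.0 (shut) to 1.0 (fully open).
Only numpy, scipy, OpenCV 4.12 (cv2) and the standard library are available. Lean on these libraries where they do the work, as an engineer would, in place of code of your own. Each camera call takes 0.05 s, during which the arm holds its last target. There are 200 camera calls.

TASK

The clear sample has just gone into the long glass cuvette, and the flip-cap vial it came from still stands open: first press that vial's cap fully shut, leaving the other vials shut. Then lift the long cuvette straight out of its rack by its two wide frosted faces only, never putting a finger on its clear end windows or its stopper, and hold it upright and still in the light path, midway between the lamp and the camera lens, with the lamp's beam passing through the middle of both windows and the windows square to the beam. Touch neither lamp nor camera, leave everything else where it stands, and finish while still holding the cuvette there: do not set it down or let go.

Things in the scene. Friction and masses are not known exactly. Their poses are not given: they have to be found in the camera images.
- vial_rack: Blue plastic rack, fixed, 52 (x) x 176 (y) mm, top plate 42 mm high, with four flip-cap vials held firmly in one row along its y axis, at y = -60, -20, 20 and 60 mm. It stands to the left or the right of the robot. Origin: centre of its underside, z up.
- sample_vial: The vial that stands open, in any of the four places: clear plastic tube of 25 mm diameter, its rim 66 mm above its underside (71 mm above the bench). Fixed in the rack, with the rack's yaw. Its flip cap is hinged on its +x side. Origin: centre of its underside, z up.
- sample_cap_hinge (a point): Middle of the open cap's hinge line, at the vial's rim, 15 mm from the vial's axis towards the vial's +x; the line runs along the vial's y. Axes are the vial's. The cap is a cream plastic disc 28 mm across and 6 mm thick with a 12 mm wide thumb tab opposite the hinge, ending 35.5 mm from the hinge line. Shut, its top lies 6 mm above the hinge.
- sample_cap (a joint): Angle of the sample vial's cap in rad: 0 = fully shut (level on the rim), 1.57 = upright over the hinge, 2.3 = stop, leaning back to the vial's +x. It starts at 1.4 to 2.1 and stays at any angle it is left at: its living hinge drags with 0.012 N m (about 0.6 N at 20 mm). It can be pushed over from behind (from the vial's +x) and then pressed down to the stop at 0.
- shut_cap1 (a joint): Angle of the cap of one of the three shut vials in the rack's other places (like vials and caps, cap tops 77 mm above the bench), in rad, 0 = shut. It starts at 0 and must stay shut.
- shut_cap2 (a joint): Angle of the cap of one of the three shut vials in the rack's other places (like vials and caps, cap tops 77 mm above the bench), in rad, 0 = shut. It starts at 0 and must stay shut.
- shut_cap3 (a joint): Angle of the cap of one of the three shut vials in the rack's other places (like vials and caps, cap tops 77 mm above the bench), in rad, 0 = shut. It starts at 0 and must stay shut.
- cuvette_rack: Grey plastic block, fixed, 52 (x) x 190 (y) x 34 (z) mm, with three pockets 14 mm deep in a row along its y axis, at y = -55, 0 and 55 mm. Pockets measure 14 (x) x 24 (y) mm. It stands on the other side of the robot from the vial rack. Origin: centre of its underside, z up.
- long_cell: The long glass cuvette, upright in any of the three pockets, its underside 20 mm above the bench: 12.5 (x) x 22.5 (y) mm, 45 mm tall plus a white stopper, about 30 g. The wide faces at +x and -x (12.5 mm apart, 20 mm wide) are frosted: grip these, 31 mm stand above the rack. The narrow +y and -y ends are the clear windows, the way the light must pass. Origin: centre of its underside, z up.
- long_cell_windows: The cuvette's two clear end windows, at its +y and -y ends (from 10 to 11.25 mm off its axis), 10.1 mm wide, 1.2 mm back from the frosted faces, 45 mm tall: not to be touched by the fingers. Same origin and axes as long_cell.
- long_cell_stopper: The white stopper on the cuvette, 10 (x) x 17.5 (y) mm, from 45 to 51 mm above the cuvette's underside: not to be touched by the fingers. Same origin and axes as long_cell.
- long_cell_mid (a point): Middle of the cuvette, level with the middle of its windows, 22.5 mm above its underside. Axes as long_cell.
- station: Open light path, fixed: an aluminium rail 40 mm wide, 280 mm long (along y), top 25 mm above the bench, with a black finned lamp with aluminium snout (+y) and a grey camera with black lens (-y) facing each other across an 80 mm gap (faces at y = +40 and -40 mm). Lamp and camera are up to 52 mm wide and 98 mm high. Between the faces there is only the rail. Origin: centre of its underside, z up.
- beam_mid (a point): Point on the axis of the light beam midway between lamp and lens, 75 mm above the bench. The beam runs along its y axis (the station's y), z up.
- square_a: A cuvette of square section, 12.5 x 12.5 mm and 45 mm tall plus its white stopper, standing upright in another pocket of the cuvette rack. A bystander. Origin: centre of its underside, z up.
- square_b: A cuvette of square section, 12.5 x 12.5 mm and 45 mm tall plus its white stopper, standing upright in another pocket of the cuvette rack. A bystander. Origin: centre of its underside, z up.
- marker: Grey and black marker pen, 127 mm long, 12 mm thick, lying on the bench along its x. A bystander. Origin: middle of its underside.
- tissue_box: Flat box of lens tissue, 75 (x) x 112 (y) x 24 mm with a tissue sticking out to 34 mm. A bystander. Origin: centre of its underside.
- beaker: Small glass beaker, 48 mm across, 62 mm tall. A bystander. Origin: centre of its underside.
- amber_bottle: Amber bottle, 50 mm across, 105 mm tall. A bystander. Origin: centre of its underside.
- petri_dishes: Two stacked clear dishes with lids, 92 mm across, 32 mm tall. A bystander. Origin: centre of its underside.
- clear_jar: Clear jar with a white lid, 44 mm across, 60 mm tall. A bystander. Origin: centre of its underside.
There are look-alikes about, which are no part of the job. What is shaped like the long_cell but red is not meant.

How it is judged:
By the outcome, as a careful person would: the job done as asked, in the order asked, and still so for the second after the job is handed in, while the arm keeps its last pose, push and grip.
It also fails if it takes over 58 s, if anything falls off the work surface, if the arm or the gripper's body presses on something with over 40 N, if the wrist force passes 120 N, or if a joint passes its speed limit or range.

## Working session

There is one attempt and no reset: what is moved stays moved. The work goes in short steps, Python scripts to look and compute and a shell command to move; the robot and the scene stay as the last step left them, time stands still between calls to the robot, and variables do not carry over. Pictures are saved under pics/ and viewed, about 8 in all and at most 12, crops included, and the job is handed in when it is done.

```bash
mkdir -p pics && python3 - <<'E'
from rig import telemetry, vision
import cv2,numpy as np
for n in("scene","top"):
    im=vision.read_camera(n); cv2.imwrite(f"pics/{n}0.png",cv2.resize(im,(800,600),interpolation=cv2.INTER_CUBIC)); cv2.imwrite(f"raw_{n}.png",im)
    p=vision.camera_params(n); print(n,{k:(np.round(v,4).tolist() if not isinstance(v,str) else v) for k,v in p.items()})
print(telemetry.sense())
E
```

```text
scene {'fx': 350.6371, 'fy': 350.6371, 'cx': 254.7582, 'cy': 189.683, 'world_from_camera': [[-0.8549, -0.2889, 0.4309, 0.9801], [0.5187, -0.4928, 0.6987, 0.6527], [0.0105, 0.8208, 0.5711, 0.6054], [0.0, 0.0, 0.0, 1.0]]}
top {'fx': 366.1653, 'fy': 366.1653, 'cx': 255.6837, 'cy': 195.8393, 'world_from_camera': [[0.0044, 0.985, -0.1724, 0.4104], [-0.9998, 0.0008, -0.0209, -0.0189], [-0.0204, 0.1725, 0.9848, 0.9784], [0.0, 0.0, 0.0, 1.0]]}
{'time': 0.1, 'joints': array([-1.17400002e+00,  1.26334184e-01, -4.04622114e-02,  1.40539289e+00,
       -4.66365357e-06,  1.57075673e+00]), 'dq': array([-0.00023212, -0.00103326,  0.00309741,  0.00102922, -0.00086254,
       -0.00045799]), 'tau': array([ 4.66346064e-04, -4.36911750e+01,  3.53601623e+01,  1.38076977e-02,
       -4.77248227e-05, -1.19517222e-05]), 'eef_pos': array([ 0.20277179, -0.48392018,  0.25261921]), 'orientation': array([-3.07861555e+00, -6.18997238e-01,  4.38211474e-04]), 'contact_force': array([-1.14406581,  0.65465854,  0.16262408]), 'wrist_torque': array([ 0.00087806,  0.00508854, -0.00771521]), 'opening': 0.9982808038602209}
```

View pics/top0.png

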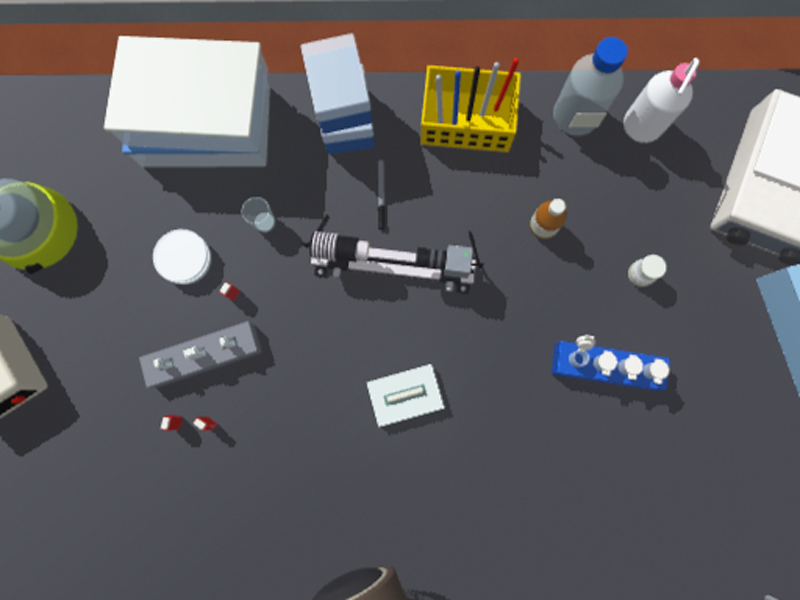

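View pics/scene0.png

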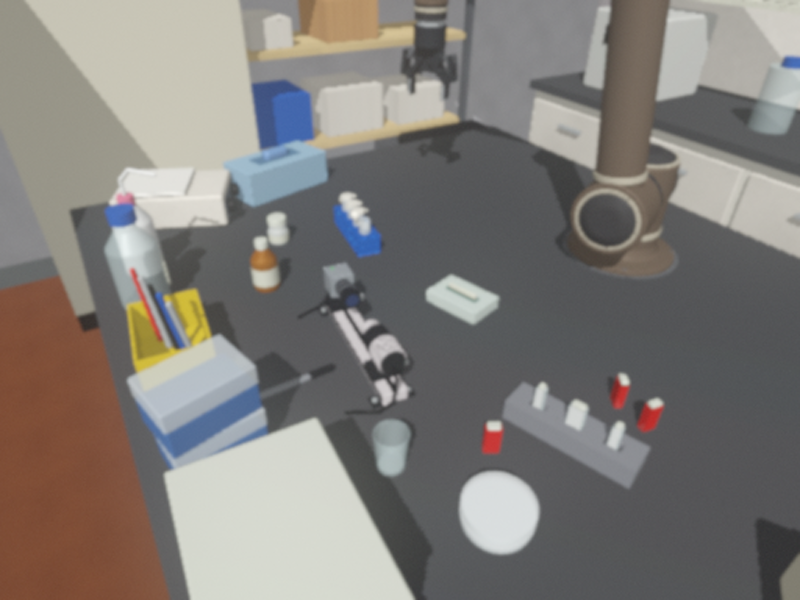

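```bash
cat > h.py <<'E'
import cv2,numpy as np
from rig import vision
def ray(n,u,v):
    p=vision.camera_params(n);T=np.array(p["world_from_camera"])
    d=T[:3,:3]@np.array([(u-p["cx"])/p["fx"],-(v-p["cy"])/p["fy"],-1]);return T[:3,3],d
def onz(n,u,v,z):
    o,d=ray(n,u,v);return o+d*(z-o[2])/d[2]
def proj(n,P):
    p=vision.camera_params(n);T=np.linalg.inv(np.array(p["world_from_camera"]));q=T[:3,:3]@P+T[:3,3]
    return np.array([p["cx"]+p["fx"]*q[0]/-q[2],p["cy"]-p["fy"]*q[1]/-q[2]])
E
python3 - <<'E'
from h import *
t=cv2.imread("raw_top.png");s=cv2.imread("raw_scene.png")
a=cv2.resize(t[195:255,80:180],(800,480),interpolation=cv2.INTER_CUBIC)
b=cv2.resize(s[225:325,310:430],(576,480),interpolation=cv2.INTER_CUBIC)
c=cv2.resize(t[205:255,345:435],(800,444),interpolation=cv2.INTER_CUBIC)
cv2.imwrite("pics/c1.png",np.vstack([cv2.resize(a,(500,300)),cv2.resize(c,(500,280))]))
both=np.zeros((580,800,3),np.uint8);both[:580,:500]=cv2.imread("pics/c1.png");both[:300,500:]=cv2.resize(s[235:310,315:420],(300,300));both[300:580,500:]=cv2.resize(s[120:165,210:250],(300,280));cv2.imwrite("pics/c1.png",both)
hsv=cv2.cvtColor(t,cv2.COLOR_BGR2HSV)
m=cv2.inRange(hsv,(105,150,60),(125,255,255));m[:200]=0
for cc in cv2.findContours(m,0,2)[0]:
    if cv2.contourArea(cc)>300:
        print("blue",cv2.minAreaRect(cc), [np.round(onz("top",*q,.042),4)[:2].tolist() for q in cv2.boxPoints(cv2.minAreaRect(cc))])
m=cv2.inRange(hsv,(0,0,85),(179,90,160));m[:200]=0;m[260:]=0;m[:,190:]=0
for cc in cv2.findContours(m,0,2)[0]:
    if cv2.contourArea(cc)>300:
        print("grey",cv2.minAreaRect(cc),[np.round(onz("top",*q,.034),4)[:2].tolist() for q in cv2.boxPoints(cv2.minAreaRect(cc))])
m=cv2.inRange(hsv,(0,0,175),(179,80,255))
for cc in cv2.findContours(m,0,2)[0]:
    M=cv2.moments(cc)
    if 8<M['m00']<1500 and M['m01']/M['m00']>140: print("white",round(M['m10']/M['m00'],1),round(M['m01']/M['m00'],1),M['m00'],cv2.minAreaRect(cc))
E
```

```text
blue ((390.43853759765625, 233.6935272216797), (74.68753051757812, 21.92151641845703), 8.880660057067871) [[0.4642, -0.243], [0.5194, -0.2539], [0.4904, -0.4385], [0.4361, -0.4259]]
grey ((94.5, 229.5), (59.0, 189.0), 90.0) [[0.564, 0.6793], [0.5645, 0.176], [0.412, 0.1706], [0.4099, 0.6598]]
white 127.2 270.7 21.0 ((127.07999420166016, 270.55999755859375), (6.40000057220459, 4.400000095367432), 36.869895935058594)
white 105.0 270.4 18.5 ((104.9117660522461, 270.3529968261719), (3.395498752593994, 7.518604278564453), 14.03624439239502)
white 258.7 252.5 1203.0 ((258.6037902832031, 252.61318969726562), (29.53251838684082, 43.40593338012695), 74.05460357666016)
white 99.3 231.6 9.5 ((99.5, 231.5), (5.0, 3.0), 90.0)
white 412.8 235.3 247.5 ((411.47161865234375, 235.67974853515625), (31.400466918945312, 15.440295219421387), 8.972626686096191)
white 3.2 241.2 114.5 ((4.5, 239.0), (9.0, 24.0), 0.0)
white 388.0 231.5 121.5 ((388.10650634765625, 231.827880859375), (13.443873405456543, 12.675652503967285), 50.19443130493164)
white 120.6 224.8 27.0 ((120.98275756835938, 224.70689392089844), (4
[... 245 characters left out ...]
43.4 183.9 17.5 ((143.50001525878906, 184.00003051757812), (3.5777084827423096, 6.708203315734863), 26.56505012512207)
white 262.1 172.6 135.5 ((261.29180908203125, 172.76963806152344), (39.43391799926758, 5.433117866516113), 6.709836959838867)
white 200.5 166.6 9.0 ((201.0, 166.5), (3.0, 4.0), 90.0)
white 415.4 170.3 214.5 ((414.0, 170.0), (14.0, 22.0), 90.0)
white 250.5 162.5 122.0 ((250.50341796875, 162.4709930419922), (29.619253158569336, 5.14101505279541), 6.709837436676025)
white 231.5 158.2 37.5 ((231.5, 158.5), (9.0, 5.0), 90.0)
white 115.4 163.7 929.0 ((115.5, 163.5), (33.0, 35.0), 90.0)
white 168.2 140.4 12.0 ((168.20001220703125, 140.6000213623047), (4.0, 10.0), 53.13010025024414)
```

View pics/c1.png

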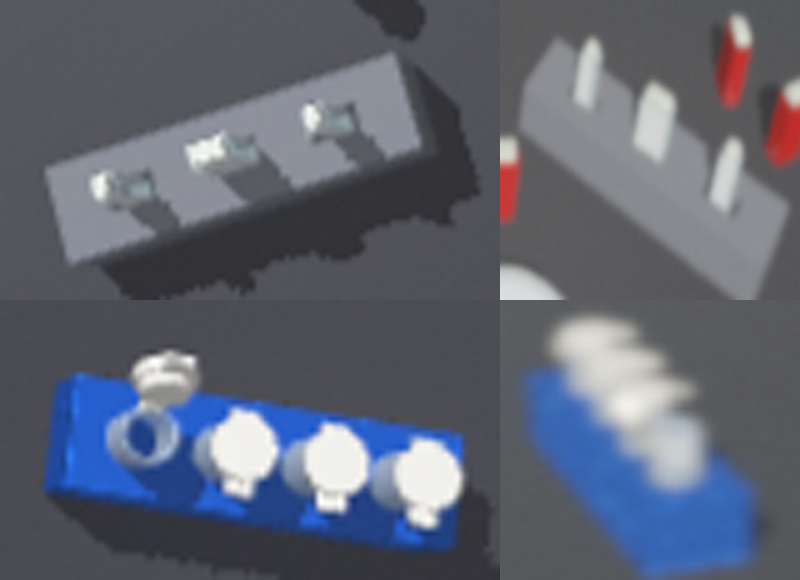

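The long cell is the middle cuvette: its stopper at top pixel (120.6, 224.8) is about twice as long as those at (99, 232) and (142, 218), which are the square bystanders. The red look-alikes stand on the bench. The open vial is the leftmost in the blue rack (rim about (371, 229), cap about (373, 217)), and the shut caps' tabs point to the robot, so the hinge is on the +x side. Next I'll measure the poses and the station.

```bash
python3 - <<'E'
from h import *
t=cv2.imread("raw_top.png");s=cv2.imread("raw_scene.png")
both=np.zeros((600,800,3),np.uint8)
both[:260]=cv2.resize(t[138:190,185:345],(800,260),interpolation=cv2.INTER_CUBIC)
both[260:600,:340]=cv2.resize(s[165:260,190:285],(340,340),interpolation=cv2.INTER_CUBIC)
both[260:600,340:740]=cv2.resize(s[235:320,315:415],(400,340),interpolation=cv2.INTER_CUBIC)
cv2.imwrite("pics/c2.png",both)
f=lambda u,v,z:np.round(onz("top",u,v,z)[:2]*1e3,1).tolist()
print("caps",[f(*q,.077) for q in((388.7,231.4),(405.1,233.6),(421.9,236.25))],"rim",f(370.7,229.5,.071))
print("stoppers",[f(*q,.071) for q in((99.3,231.6),(120.6,224.8),(141.6,218))])
print("greytop",[f(*q,.034) for q in((89,228.6),(159,205.4),(164.4,225),(94,247.4))])
E
```

```text
caps [[480.4, -324.8], [475.1, -364.1], [468.8, -404.2]] rim [485.4, -283.1]
stoppers [[478.3, 390.3], [495.5, 337.9], [512.7, 286.0]]
greytop [[488.8, 434.6], [550.1, 254.5], [498.7, 237.8], [440.4, 417.6]]
```

View pics/c2.png

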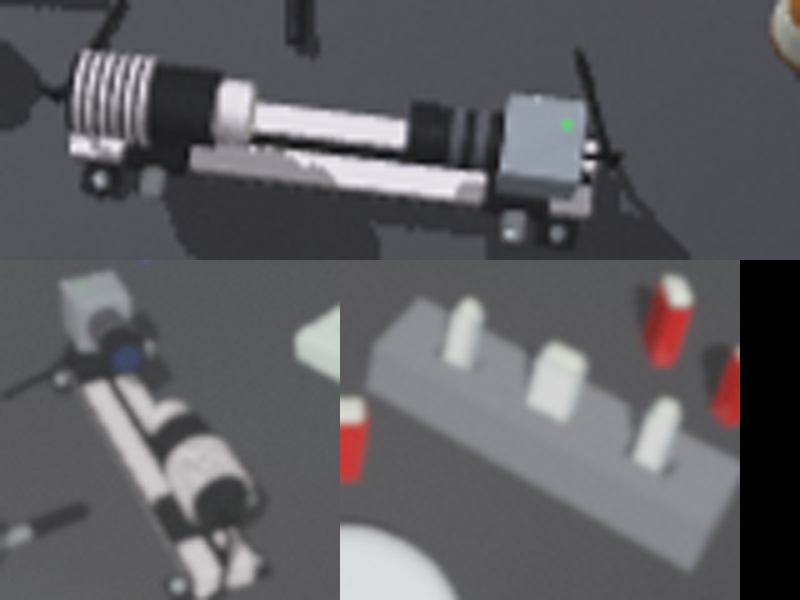

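The crop confirms the middle cuvette as the only clear one of long section. In the upper view, the snout face is at crop (253, 113), the lens face at (409, 128), and the bright rail strips run between them. Next come the station numbers.

```bash
python3 - <<'E'
from h import *
t=cv2.imread("raw_top.png");g=cv2.cvtColor(t,6).astype(int)
f=lambda u,v,z:onz("top",u,v,z)[:2]*1e3
# rail edges: upper (far) edge in gap cols, lower edge over longer cols, subpixel
def edge(cols,v0,v1,th,last):
    P=[]
    for c in cols:
        col=g[v0:v1,c]; b=col>th; i=np.where(b)[0]
        if len(i)==0: continue
        k=i[-1] if last else i[0]
        n=k+1 if last else k-1
        if 0<=n<len(col): w=(col[k]-th)/(col[k]-col[n]); P.append(f(c,v0+k+(w if last else -w),.025))
    P=np.array(P); k=np.polyfit(P[:,1],P[:,0],1); r=P[:,0]-np.polyval(k,P[:,1]); return k,r.std(),P[:,1].min(),P[:,1].max()
print("far",edge(range(239,264),155,166,140,False))
print("near",edge(range(250,278),166,182,140,True))
a=f(185+253/5,138+113/5,.075);b=f(185+409/5,138+128/5,.075);print("snout,lens",a,b,np.linalg.norm(a-b),(a+b)/2,np.degrees(np.arctan2(-(a-b)[0],(a-b)[1])))
for r in (157,159,161,163,165): print(r,g[r,222:285].tolist())
E
```

```text
far (array([1.25353053e-01, 6.74388229e+02]), np.float64(0.2745940403568398), np.float64(-17.967067455907138), np.float64(46.70142339494942))
near (array([1.26313059e-01, 6.33451329e+02]), np.float64(0.771030950971194), np.float64(-55.304168198668485), np.float64(16.74891672051154))
snout,lens [659.77986038  51.87072663] [651.80075394 -27.68355514] 79.95342323919913 [655.79030716  12.09358574] -5.727477117617021
157 [45, 44, 45, 44, 45, 41, 130, 220, 227, 226, 226, 228, 229, 161, 103, 87, 84, 84, 84, 84, 84, 84, 84, 84, 84, 85, 84, 85, 83, 83, 84, 83, 84, 84, 84, 83, 83, 83, 84, 83, 83, 83, 83, 83, 83, 77, 82, 84, 82, 83, 83, 82, 83, 83, 83, 83, 82, 82, 82, 82, 82, 82, 82]
159 [44, 43, 45, 44, 44, 55, 139, 213, 222, 223, 225, 228, 211, 150, 203, 213, 206, 205, 207, 203, 202, 175, 167, 143, 135, 112, 106, 89, 84, 84, 83, 84, 83, 84, 83, 84, 83, 82, 84, 82, 83, 83, 82, 83, 83, 54, 41, 42, 42, 43, 45, 61, 63, 69, 87, 89, 79, 74, 81, 83, 82, 82, 82]
161 [41, 40, 41, 40, 43, 75, 134, 186, 197, 200, 203, 211, 186, 154, 218, 226, 225, 225, 225, 225, 227, 227, 227, 227, 227, 227, 227, 227, 226, 221, 219, 218, 210, 203, 204, 202, 197, 197, 171, 164, 140, 113, 106, 104, 83, 51, 43, 42, 42, 42, 37, 40, 43, 61, 91, 97, 54, 40, 73, 93, 87, 55, 40]
163 [34, 35, 37, 35, 35, 96, 129, 144, 148, 162, 167, 171, 154, 171, 199, 225, 229, 229, 228, 227, 227, 226, 226, 226, 226, 226, 226, 226, 225, 225, 225, 225, 225, 225, 225, 226, 226, 225, 226, 226, 226, 226, 225, 226, 133, 58, 47, 47, 47, 49, 47, 44, 45, 73, 92, 85, 53, 43, 77, 94, 86, 52, 43]
165 [31, 33, 34, 33, 33, 56, 99, 108, 119, 125, 128, 131, 127, 70, 39, 35, 36, 54, 56, 56, 80, 111, 115, 115, 142, 147, 154, 156, 171, 174, 197, 201, 223, 227, 227, 226, 226, 226, 226, 225, 225, 226, 226, 226, 114, 44, 43, 44, 46, 47, 43, 45, 45, 80, 91, 77, 53, 48, 88, 94, 71, 50, 46]
```

```bash
python3 -m inch '[[-2,0,-20,0,0,-10],[0,0,0,0,0,-10]]' -1 30; python3 -c "
from rig import telemetry
s=telemetry.sense();print(s['joints'],s['orientation'])"
```

```text
time: 0.35
eef_pos: [0.2007, -0.4842, 0.272]
orientation: [-2.916, -1.158, 0.0]
contact_force: [-0.4, -0.9, 0.1]
opening: 0.605
[-1.17787762e+00  1.28454673e-01  4.23200871e-03  1.45057361e+00
 -3.96493039e-05  1.20759407e+00] [-2.91602403e+00 -1.15814435e+00  1.55428330e-04]
```

```bash
cat > plan.py <<'E'
# prints tool-frame shift (mm) per row towards world target x y z (m), tool-x yaw (deg), n rows
import sys,numpy as np
from scipy.spatial.transform import Rotation as R
from rig import telemetry
x,y,z,yaw,n=map(float,sys.argv[1:6]);n=int(n)
s=telemetry.sense();p=np.array(s['eef_pos']);r=R.from_rotvec(s['orientation'])
a=np.radians(yaw);goal=R.from_matrix(np.array([[np.cos(a),np.sin(a),0],[np.sin(a),-np.cos(a),0],[0,0,-1]]))
tv=(r.inv()*goal).as_rotvec(degrees=True);st=R.from_rotvec(tv/n,degrees=True)
d=(np.array([x,y,z])-p)*1e3/n
for i in range(n): print(np.round(r.inv().apply(d),1).tolist(),np.round(tv/n,2).tolist()); r=r*st
print('pos',np.round(p,4),'F',np.round(s['contact_force'],1),'t',s['time'],'open',round(s['opening'],3),'dist',np.linalg.norm(d)*n)
E
python3 plan.py .560 -.294 .20 82.2 8
```

```text
[49.0, 13.6, 9.0] [-0.02, -0.02, -4.86]
[47.7, 17.7, 9.0] [-0.02, -0.02, -4.86]
[46.0, 21.6, 9.0] [-0.02, -0.02, -4.86]
[44.0, 25.4, 9.0] [-0.02, -0.02, -4.86]
[41.7, 29.1, 9.0] [-0.02, -0.02, -4.86]
[39.1, 32.5, 9.0] [-0.02, -0.02, -4.86]
[36.2, 35.7, 9.0] [-0.02, -0.02, -4.86]
[33.0, 38.6, 9.0] [-0.02, -0.02, -4.86]
pos [ 0.2007 -0.4842  0.272 ] F [-0.4 -0.9  0.1] t 0.35 open 0.605 dist 412.88241958434236
```

```bash
python3 -m inch '[[49,14,9,0,0,-5],[48,18,9,0,0,-5],[46,22,9,0,0,-5],[44,25,9,0,0,-5],[42,29,9,0,0,-5]]' && python3 -m inch '[[39,33,9,0,0,-5],[36,36,9,0,0,-5],[33,39,9,0,0,-4]]' && python3 plan.py .560 -.294 .112 82.2 2
```

```text
time: 0.98
eef_pos: [0.4281, -0.362, 0.2245]
orientation: [-2.589, -1.771, 0.0]
contact_force: [-0.0, -0.7, 0.1]
opening: -0.001
time: 1.35
eef_pos: [0.5658, -0.2845, 0.1951]
orientation: [-2.344, -2.082, 0.001]
contact_force: [0.3, -0.7, 0.2]
opening: 0.001
[-5.2, -2.1, 41.6] [-0.15, -0.11, 0.52]
[-5.2, -2.2, 41.6] [-0.15, -0.11, 0.52]
pos [ 0.5658 -0.2845  0.1951] F [ 0.3 -0.7  0.2] t 1.35 open 0.001 dist 83.88537235959343
```

```bash
python3 -m inch '[[-5,-2,40,0,0,0.5],[-5,-2,40,0,0,0.5],[0,0,0,0,0,0]]' && python3 plan.py .560 -.294 .112 82.2 1 && python3 - <<'E'
from h import *
o=np.zeros((600,800,3),np.uint8)
s=vision.read_camera("scene");t=vision.read_camera("top")
o[:,:400]=cv2.resize(s[95:185,200:260],(400,600),interpolation=cv2.INTER_CUBIC)
o[:,400:]=cv2.resize(t[175:265,350:410],(400,600),interpolation=cv2.INTER_CUBIC)
cv2.imwrite("pics/c3.png",o)
E
```

```text
time: 1.72
eef_pos: [0.5631, -0.2899, 0.1102]
orientation: [-2.352, -2.067, 0.002]
contact_force: [-0.9, 0.4, -0.0]
opening: -0.001
[-4.4, -2.6, -1.8] [-0.49, -0.31, 0.43]
pos [ 0.5631 -0.2899  0.1102] F [-0.9  0.4 -0. ] t 1.725 open -0.001 dist 5.4672795520265005
```

View pics/c3.png

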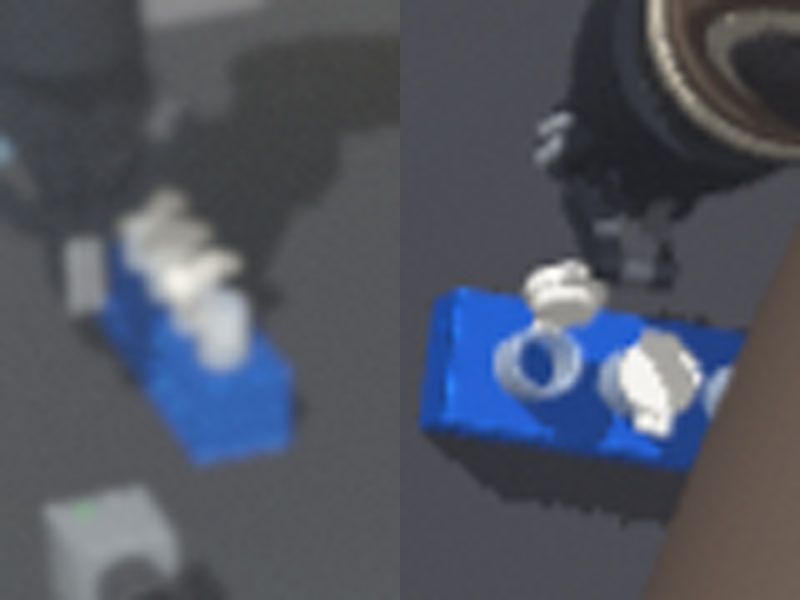

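```bash
python3 - <<'E'
from h import *
c=lambda q:np.round([400+(q[0]-350)*6.667,(q[1]-175)*6.667],0)
cs=lambda q:np.round([(q[0]-200)*6.667,(q[1]-95)*6.667],0)
for n,P in {"tip":(.5631,-.2899,.088),"tcp":(.5631,-.2899,.110),"hinge":(.5004,-.286,.071),"vial rim":(.4855,-.284,.071),"rimbottom5":(.4855,-.284,.042),"captop if upright":(.5004,-.286,.1065)}.items():
    P=np.array(P);print(n,c(proj("top",P)),cs(proj("scene",P)))
E
```

```text
tip [559. 148.] [ 81. 301.]
tcp [578. 138.] [ 78. 259.]
hinge [544. 323.] [200. 306.]
vial rim [540. 363.] [228. 301.]
rimbottom5 [518. 369.] [230. 352.]
captop if upright [573. 313.] [198. 241.]
```

```bash
python3 -m inch '[[-4,-25,0,0,0,0.5],[0,-12,0,0,0,0],[0,-12,0,0,0,0],[0,-12,0,0,0,0],[0,-12,0,0,0,0]]' && python3 plan.py .4895 -.2845 .112 82.2 1
```

```text
time: 2.45
eef_pos: [0.4955, -0.2871, 0.1238]
orientation: [2.36, 2.057, 0.014]
contact_force: [-0.0, 0.5, -0.5]
opening: 0.002
[1.7, -6.4, 11.8] [0.8, 0.04, -0.04]
pos [ 0.4955 -0.2871  0.1238] F [-0.   0.5 -0.5] t 2.45 open 0.002 dist 13.522501269813121
```

```bash
python3 - <<'E'
from h import *
o=np.zeros((600,800,3),np.uint8)
s=vision.read_camera("scene");t=vision.read_camera("top")
o[:,:400]=cv2.resize(s[95:185,200:260],(400,600),interpolation=cv2.INTER_CUBIC)
o[:,400:]=cv2.resize(t[175:265,350:410],(400,600),interpolation=cv2.INTER_CUBIC)
cv2.imwrite("pics/c4.png",o)
E
```

```text
(no output)
```

View pics/c4.png

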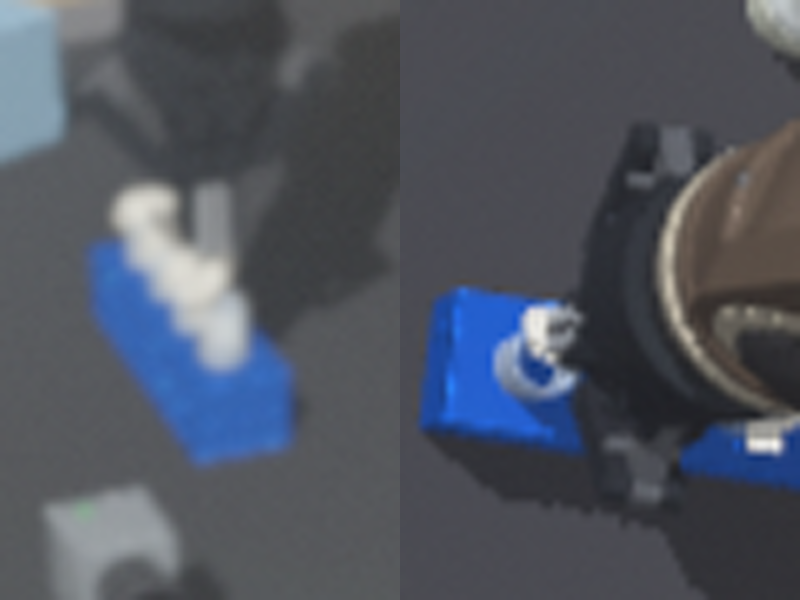

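```bash
python3 -m inch '[[1,-4,6,0.4,0,0],[0,-4,8,0.4,0,0],[0,-3,8,0,0,0],[0,0,0,0,0,0]]' && python3 plan.py .4845 -.2838 .099 82.2 1
```

```text
time: 3.05
eef_pos: [0.4827, -0.2842, 0.0993]
orientation: [-2.366, -2.061, 0.005]
contact_force: [0.1, 0.6, 0.2]
opening: 0.003
[0.7, 1.7, 0.2] [-0.27, 0.02, -0.08]
pos [ 0.4827 -0.2842  0.0993] F [0.1 0.6 0.2] t 3.05 open 0.003 dist 1.8460176854713188
```

```bash
python3 -m inch '[[0,0,2,0,0,0],[0,0,2,0,0,0]]' && python3 -m inch '[[0,0,2,0,0,0],[0,0,2,0,0,0]]'
```

```text
time: 3.3
eef_pos: [0.4829, -0.2843, 0.0987]
orientation: [-2.368, -2.063, 0.004]
contact_force: [-7.4, 4.1, 19.1]
opening: 0.0
time: 3.55
eef_pos: [0.4829, -0.2842, 0.0988]
orientation: [2.368, 2.063, -0.004]
contact_force: [-6.0, 3.8, 14.2]
opening: 0.003
```

```bash
python3 -m inch '[[0,0,-60,0,0,0],[0,0,-60,0,0,0],[0,0,-20,0,0,0]]' 0 40 && python3 plan.py .4955 .337 .22 108.3 12
```

```text
time: 3.92
eef_pos: [0.4821, -0.2829, 0.2403]
orientation: [-2.365, -2.062, 0.005]
contact_force: [-0.6, -0.1, 0.6]
opening: 0.501
[51.3, -5.9, 1.7] [-0.02, -0.01, -2.18]
[51.5, -4.0, 1.7] [-0.02, -0.01, -2.18]
[51.6, -2.0, 1.7] [-0.02, -0.01, -2.18]
[51.7, -0.1, 1.7] [-0.02, -0.01, -2.18]
[51.6, 1.9, 1.7] [-0.02, -0.01, -2.18]
[51.5, 3.9, 1.7] [-0.02, -0.01, -2.18]
[51.3, 5.8, 1.7] [-0.02, -0.01, -2.18]
[51.1, 7.8, 1.7] [-0.02, -0.01, -2.18]
[50.8, 9.7, 1.7] [-0.02, -0.01, -2.18]
[50.3, 11.6, 1.7] [-0.02, -0.01, -2.18]
[49.9, 13.5, 1.7] [-0.02, -0.01, -2.18]
[49.3, 15.4, 1.7] [-0.02, -0.01, -2.18]
pos [ 0.4821 -0.2829  0.2403] F [-0.6 -0.1  0.6] t 3.925 open 0.501 dist 620.3847618152562
```

```bash
python3 -m inch '[[51,-6,1,0,0,-2],[51,-4,1,0,0,-2],[51,-2,1,0,0,-2],[51,0,1,0,0,-2],[51,2,1,0,0,-2]]' && python3 -m inch '[[51,4,1,0,0,-2],[51,6,1,0,0,-2],[51,8,1,0,0,-2],[50,10,1,0,0,-2],[40,10,1,0,0,-2]]' && python3 plan.py .4955 .337 .16 108.3 3 && python3 - <<'E'
from h import *
cv2.imwrite("pics/c5.png",np.hstack([cv2.resize(vision.read_camera("scene")[100:170,205:265],(400,466),interpolation=cv2.INTER_CUBIC),cv2.resize(vision.read_camera("top")[195:265,350:410],(400,466),interpolation=cv2.INTER_CUBIC)]))
E
```

```text
time: 4.55
eef_pos: [0.4919, -0.024, 0.2372]
orientation: [2.18, 2.26, 0.001]
contact_force: [0.0, -0.2, -0.5]
opening: 0.499
time: 5.18
eef_pos: [0.5041, 0.2319, 0.2319]
orientation: [1.964, 2.448, 0.004]
contact_force: [0.1, -0.6, 0.4]
opening: 0.499
[34.8, 4.7, 24.0] [0.07, 0.01, -1.93]
[34.6, 5.9, 24.0] [0.07, 0.01, -1.93]
[34.4, 7.1, 24.0] [0.07, 0.01, -1.93]
pos [0.5041 0.2319 0.2319] F [ 0.1 -0.6  0.4] t 5.175 open 0.499 dist 127.619590220428
```

View pics/c5.png

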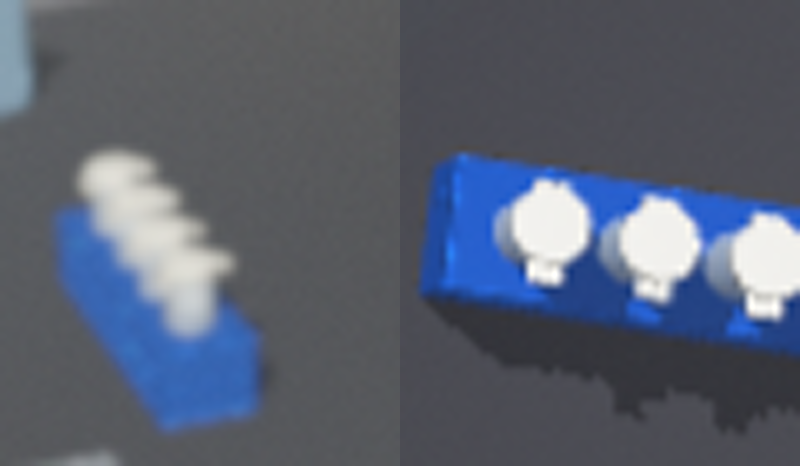

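The sample cap now lies level like its neighbours (top view (545, 225), same disc and tab outline). Moving on to the cuvette.

```bash
python3 -c "
from h import *
print(onz('scene',371.3,258.3,.071),onz('scene',(200+228/6.667),(95+301/6.667),.071))" && python3 -m inch '[[35,5,15,0,0,-2],[35,6,20,0,0,-2],[34,7,20,0,0,-2],[0,0,0,0,0,0]]' && python3 plan.py .4955 .337 .13 108.3 1 && python3 - <<'E'
from h import *
o=np.zeros((600,800,3),np.uint8)
o[:,:400]=cv2.resize(vision.read_camera("scene")[220:310,340:400],(400,600),interpolation=cv2.INTER_CUBIC)
o[:,400:]=cv2.resize(vision.read_camera("top")[175:265,90:150],(400,600),interpolation=cv2.INTER_CUBIC)
cv2.imwrite("pics/c6.png",o)
from rig import telemetry;from scipy.spatial.transform import Rotation as R
s=telemetry.sense();p=s['eef_pos'];z=R.from_rotvec(s['orientation']).apply([0,0,1])
for k in(0,.022): print(np.round((proj("scene",p+k*z)-[340,220])*6.667),np.round((proj("top",p+k*z)-[90,175])*6.667)+[400,0])
for c in (.0,.0225,.051): P=np.array([.4955,.337,.02+c]);print(np.round((proj("scene",P)-[340,220])*6.667),np.round((proj("top",P)-[90,175])*6.667)+[400,0])
E
```

```text
[0.49688955 0.3373229  0.071     ] [ 0.4858023 -0.2837227  0.071    ]
time: 5.78
eef_pos: [0.4958, 0.3404, 0.1744]
orientation: [1.828, 2.552, 0.003]
contact_force: [-0.6, -0.4, -0.1]
opening: 0.502
[-3.1, -1.6, 44.4] [0.18, 0.06, 0.47]
pos [0.4958 0.3404 0.1744] F [-0.6 -0.4 -0.1] t 5.775 open 0.502 dist 44.579687390537764
[287.  -1.] [479. 298.]
[270.  57.] [507. 305.]
[180. 364.] [656. 344.]
[193. 316.] [635. 339.]
[211. 253.] [606. 332.]
```

View pics/c6.png

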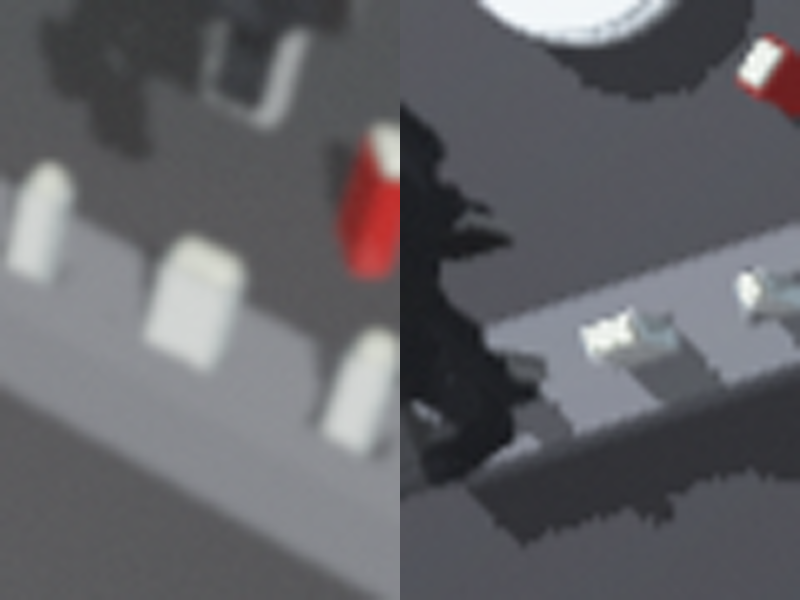

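```bash
python3 -m inch '[[-3,-1,30,0,0,0.4],[0,0,30,0,0,0],[0,0,0,0,0,0]]' && python3 plan.py .496 .3373 .060 108.3 1
```

```text
time: 6.25
eef_pos: [0.4995, 0.3329, 0.1191]
orientation: [1.844, 2.535, 0.014]
contact_force: [-1.3, -0.5, -0.1]
opening: 0.501
[5.2, -2.6, 59.1] [0.62, 0.02, -0.37]
pos [0.4995 0.3329 0.1191] F [-1.3 -0.5 -0.1] t 6.25 open 0.501 dist 59.40524587158003
```

```bash
python3 -m inch '[[4,-2,12,0.5,0,-0.3],[0,0,12,0,0,0],[0,0,8,0,0,0],[0,0,0,0,0,0]]' && python3 plan.py .496 .3373 .060 108.3 1
```

```text
time: 6.75
eef_pos: [0.4984, 0.3362, 0.0891]
orientation: [1.842, 2.541, 0.009]
contact_force: [0.4, 0.5, 1.1]
opening: 0.498
[1.8, -2.1, 29.1] [0.38, -0.05, -0.16]
pos [0.4984 0.3362 0.0891] F [0.4 0.5 1.1] t 6.75 open 0.498 dist 29.22278179206113
```

```bash
python3 -m inch '[[1,-2,9,0.4,0,0],[0,-1,8,0.2,0,0],[0,0,7,0,0,0],[0,0,3,0,0,0],[0,0,0,0,0,0]]' && python3 plan.py .496 .3373 .060 108.3 1
```

```text
time: 7.38
eef_pos: [0.495, 0.3365, 0.0604]
orientation: [-1.841, -2.541, 0.005]
contact_force: [0.3, -0.9, 0.3]
opening: 0.499
[0.5, 1.2, 0.4] [-0.25, -0.05, -0.14]
pos [0.495  0.3365 0.0604] F [ 0.3 -0.9  0.3] t 7.375 open 0.499 dist 1.3275505042014282
```

```bash
python3 -m inch '[[0,1,0,0,0,0],[0,0,0,0,0,0],[0,0,0,0,0,0]]' -0.55 25 && python3 -m inch '[[0,0,0,0,0,0],[0,0,0,0,0,0],[0,0,0,0,0,0]]' -1 25; python3 plan.py .496 .3373 .060 108.3 1
```

```text
time: 7.75
eef_pos: [0.4965, 0.3371, 0.0611]
orientation: [-1.841, -2.542, 0.003]
contact_force: [-0.1, -0.3, 0.6]
opening: 0.227
time: 8.12
eef_pos: [0.4966, 0.3371, 0.0613]
orientation: [-1.842, -2.542, 0.002]
contact_force: [0.0, -0.2, -1.2]
opening: 0.14
[0.3, -0.5, 1.3] [-0.17, -0.08, -0.15]
pos [0.4966 0.3371 0.0613] F [ 0.  -0.2 -1.2] t 8.125 open 0.14 dist 1.4333399970137104
```

```bash
python3 -m inch '[[0,0,-5,0,0,0],[0,0,-8,0,0,0],[0,0,-10,0,0,0],[0,0,-15,0,0,0],[0,0,-20,0,0,0]]' -1 30 && python3 -m inch '[[0,0,-35,0,0,0],[0,0,-35,0,0,0],[0,0,0,0,0,0]]' && python3 plan.py .6556 .0121 .18 82.8 8
```

```text
time: 8.75
eef_pos: [0.4962, 0.3367, 0.1221]
orientation: [-1.841, -2.541, 0.005]
contact_force: [0.0, -0.5, -0.3]
opening: 0.137
time: 9.12
eef_pos: [0.4973, 0.3373, 0.1993]
orientation: [-1.842, -2.543, -0.003]
contact_force: [-0.2, -0.2, 0.1]
opening: 0.136
[-44.8, 6.1, 2.3] [0.0, -0.02, 3.17]
[-44.4, 8.6, 2.3] [0.0, -0.02, 3.17]
[-43.8, 11.0, 2.3] [0.0, -0.02, 3.17]
[-43.2, 13.4, 2.3] [0.0, -0.02, 3.17]
[-42.4, 15.8, 2.4] [0.0, -0.02, 3.17]
[-41.4, 18.1, 2.4] [0.0, -0.02, 3.17]
[-40.4, 20.4, 2.4] [0.0, -0.02, 3.17]
[-39.2, 22.6, 2.4] [0.0, -0.02, 3.17]
pos [0.4973 0.3373 0.1993] F [-0.2 -0.2  0.1] t 9.125 open 0.136 dist 362.20220262877757
```

```bash
python3 -m inch '[[-43,6,0,0,0,3],[-43,9,0,0,0,3],[-42,11,0,0,0,3],[-42,13,0,0,0,3],[-42,16,0,0,0,3]]' && python3 -m inch '[[-41,18,0,0,0,3],[-35,18,0,0,0,3],[-25,15,0,0,0,3],[0,0,0,0,0,0]]' && python3 plan.py .6556 .0121 .0938 82.8 2
```

```text
time: 9.75
eef_pos: [0.5963, 0.1383, 0.198]
orientation: [-2.159, -2.278, -0.003]
contact_force: [1.1, 0.9, 0.1]
opening: 0.145
time: 10.25
eef_pos: [0.6491, 0.0308, 0.1949]
orientation: [-2.34, -2.089, 0.003]
contact_force: [-0.3, -0.2, -1.0]
opening: 0.142
[-9.0, 4.5, 50.5] [-0.15, -0.06, 0.35]
[-8.9, 4.5, 50.5] [-0.15, -0.06, 0.35]
pos [0.6491 0.0308 0.1949] F [-0.3 -0.2 -1. ] t 10.25 open 0.142 dist 103.00485819610287
```

```bash
python3 -m inch '[[-9,4,8,0,0,0.3],[-8,4,8,0,0,0.3],[0,0,8,0,0,0],[0,0,0,0,0,0]]' && python3 plan.py .6556 .0121 .0938 82.8 1 && python3 - <<'E'
from h import *
s=vision.read_camera("scene");t=vision.read_camera("top")
o=np.zeros((600,800,3),np.uint8)
o[:,:400]=cv2.resize(s[145:265,205:285],(400,600),interpolation=cv2.INTER_CUBIC)
o[:350,400:]=cv2.resize(t[135:191,215:279],(400,350),interpolation=cv2.INTER_CUBIC)
cv2.imwrite("pics/c7.png",o)
E
```

```text
time: 10.75
eef_pos: [0.6537, 0.0139, 0.1679]
orientation: [-2.346, -2.078, 0.006]
contact_force: [0.7, -0.8, -0.6]
opening: 0.14
[-1.8, 2.7, 74.1] [-0.45, -0.12, 0.26]
pos [0.6537 0.0139 0.1679] F [ 0.7 -0.8 -0.6] t 10.75 open 0.14 dist 74.13492514798185
```

View pics/c7.png

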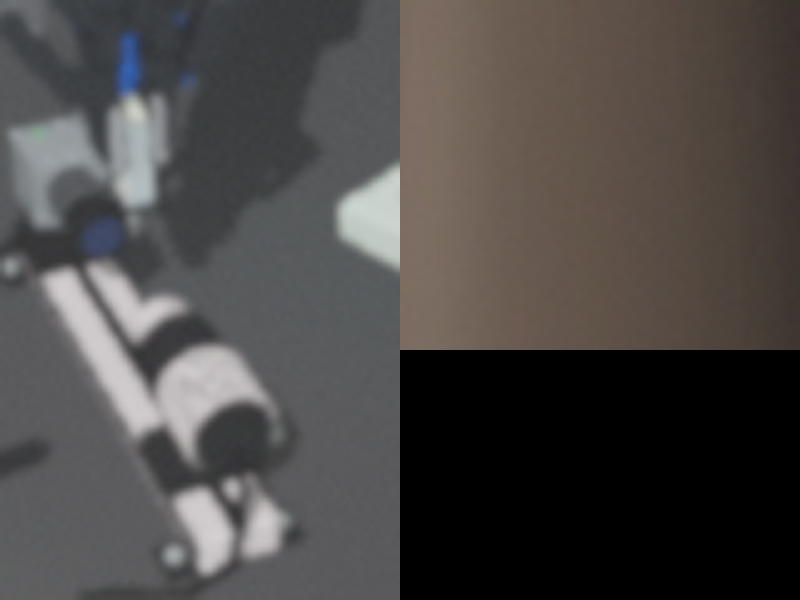

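The cuvette hangs upright between the two pads (scene crop about (137, 160), stopper above, free of the fingers). Next it goes down into the gap.

```bash
python3 -m inch '[[-2,2,18,-0.4,0,0.3],[0,0,15,0,0,0],[0,0,15,0,0,0],[0,0,0,0,0,0]]' && python3 plan.py .6556 .0121 .0938 82.8 1
```

```text
time: 11.35
eef_pos: [0.6564, 0.0131, 0.1205]
orientation: [2.355, 2.079, 0.007]
contact_force: [0.9, 0.1, 0.0]
opening: 0.137
[-1.1, -0.7, 26.7] [0.17, -0.17, 0.06]
pos [0.6564 0.0131 0.1205] F [0.9 0.1 0. ] t 11.35 open 0.137 dist 26.736912681947533
```

```bash
python3 -m inch '[[-1,-1,9,0.1,-0.1,0],[0,0,9,0,0,0],[0,0,6,0,0,0],[0,0,2,0,0,0],[0,0,0,0,0,0]]' && python3 plan.py .6556 .0121 .0938 82.8 1
```

```text
time: 11.98
eef_pos: [0.6558, 0.0122, 0.0937]
orientation: [2.355, 2.078, 0.004]
contact_force: [0.1, -0.2, -0.4]
opening: 0.139
[-0.1, -0.2, -0.1] [0.14, -0.07, 0.06]
pos [0.6558 0.0122 0.0937] F [ 0.1 -0.2 -0.4] t 11.975 open 0.139 dist 0.24270639900554059
```

```bash
python3 - <<'E'
from h import *
s=vision.read_camera("scene")
a=cv2.resize(s[170:230,215:265],(500,600),interpolation=cv2.INTER_CUBIC)[:, :400].copy();b=a.copy()
y=np.radians(-7.2);X=np.array([np.cos(y),np.sin(y),0]);Y=np.array([-np.sin(y),np.cos(y),0]);C=np.array([.6556,.0121,.075])
f=lambda P:tuple(int(v) for v in ((proj("scene",P)-[215,170]+.5)*10))
for z in(-.0225,.0225):
    q=[f(C+sx*.00625*X+sy*.01125*Y+[0,0,z]) for sx,sy in((1,1),(1,-1),(-1,-1),(-1,1))]
    for i in range(4): cv2.line(b,q[i],q[(i+1)%4],(0,0,255),1)
for sy in(-1,1): cv2.circle(b,f(C+sy*.04*Y),4,(0,255,0),-1)
cv2.line(b,f(C-.04*Y),f(C+.04*Y),(0,255,0),1)
cv2.imwrite("pics/c8.png",np.hstack([a,b]))
E
```

```text
(no output)
```

View pics/c8.png

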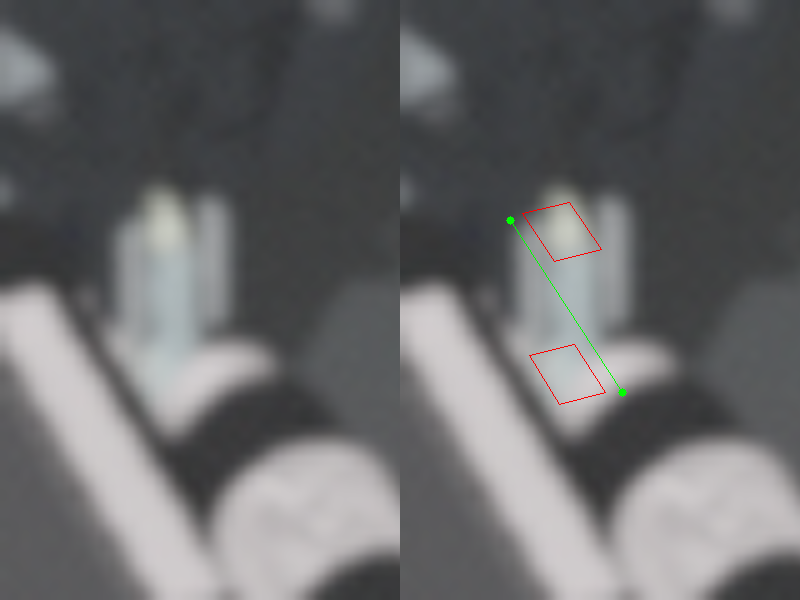

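```bash
python3 - <<'E'
from h import *
from rig import telemetry
s=cv2.imread("raw_scene.png");h=cv2.cvtColor(s,cv2.COLOR_BGR2HSV)
m=cv2.inRange(h,(100,70,30),(130,255,200));m[:170]=0;m[215:]=0;m[:,:205]=0;m[:,250:]=0
k=cv2.moments(m,True);print("lens",k['m10']/k['m00'],k['m01']/k['m00'],k['m00'])
y=np.radians(-7.2);Y=np.array([-np.sin(y),np.cos(y),0]);C=np.array([.6556,.0121,.075])
for d in(.035,.04,.045):print(d,proj("scene",C-d*Y))
now=vision.read_camera("scene").astype(int);w=(now[:,:,2]-now[:,:,0]);r=w[186:197,226:238];
ys,xs=np.nonzero(r>8);print("stopper",xs.mean()+226,ys.mean()+186,len(xs),"exp",proj("scene",C+[0,0,.0285]),proj("scene",C+[0,0,.0225]))
st=telemetry.sense();print(st['eef_pos'],np.abs(st['dq']).max(),st['opening'],st['contact_force'])
E
```

```text
lens 225.0222222222222 191.88888888888889 45.0
0.035 [226.18436841 192.56183621]
0.04 [225.52411652 191.54976198]
0.045 [224.86920357 190.54587161]
stopper nan nan 0 exp [230.63849741 190.69020669] [230.70744402 192.65411936]
[0.65585526 0.01223249 0.09390753] 0.00349760052254835 0.13604463091401223 [-0.24210541  0.66360146 -0.58456206]<stdin>:9: RuntimeWarning: Mean of empty slice.
  ret = ret.dtype.type(ret / rcount)
```

```bash
python3 -m inch '[[0,0,0,0,0,0],[0,0,0,0,0,0]]' && python3 -c "
from rig import workorder;print(workorder.close_job())"
```

```text
time: 12.32
eef_pos: [0.6562, 0.0122, 0.0945]
orientation: [2.354, 2.078, 0.005]
contact_force: [0.5, 0.1, -0.6]
opening: 0.138
the job is handed in; nothing more can be done
None
```

I pushed the open vial's cap over from behind and pressed it shut, then lifted the long cuvette out of the middle pocket by its frosted faces. I handed the job in at 12.3 s with the cuvette still held in the light path.

- **Cap:** it stopped the fingertips at about 77 mm, the height of a shut cap, under about 19 N. From above it then looked level like its three neighbours.
- **Grip:** the jaws closed at 0.14 opening (about 12 mm) with almost no side force, and the picture showed the stopper clear of the fingers.
- **Position:** in the last reading the tool was about 0.6 mm from its target in x, 0.1 mm in y and 0.7 mm in height, turned within about 0.3° of the planned pose. It was practically still, with no contact force beyond noise. The scene picture agreed with the expected cuvette outline and lens position to about half a pixel (1–2 mm).
- **Not confirmed:**
  - The top camera was hidden by the arm during the hold, so the final position rests on the scene camera alone.
  - My colour mask for locating the stopper in the last check found nothing, so I judged the stopper by eye from the crop; it matched to within a pixel.
  - I did not look over the bystander objects again at the end. The only contact force I saw was the pressing on the cap.

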